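# Switch on the flow rig in order

## Task

Switch on the three bench instruments in their starting order: first the magnetic stirrer, then the peristaltic pump, then the meter, by tapping the power key on top of each one well down, past half its travel, with the fingertips; each key stays down by itself. Tap lightly, do not press a key before its turn, do not lift or shove the instruments, and leave the beaker, the bottle, the jar and the screwdriver where they are. Finish with the hand clear of everything.

Things in the scene. Friction and masses are not known exactly. Their poses are not given: they have to be found in the camera images.
- stirrer: magnetic stirrer: white box 190 (x) x 130 (y) x 56 mm high on rubber feet, loose on the table, about 1.6 kg, with a round white plate (110 mm across, 6 mm high) 33 mm behind the middle, on which the beaker stands; a black round key stands on the robot-side end of its top. Origin: middle of the underside; z up, +x from the key towards the plate. Which of the three places it stands in varies
- pump: peristaltic pump: grey box 170 (x) x 120 (y) x 96 mm high on rubber feet, loose, about 2 kg, with a round white pump head (92 mm across, up to 20 mm above the box's top, four steel rollers) 35 mm behind the middle; a black square key stands on the robot-side end of its top. Origin: middle of the underside; z up, +x from the key towards the pump head
- meter: bench meter: white plastic box 170 (x) x 140 (y) x 76 mm high on rubber feet, loose, about 1.8 kg, with a dark rectangular display and four small black terminals (8 mm high) on the rear part of its top; a black bar-shaped key stands on the robot-side end of its top. Origin: middle of the underside; z up, +x from the key towards the display
- stirrer_key_top (a point): centre of the top face of the stirrer's key, a round black button 30 mm across standing 20 mm above the box's top when up; 66 mm to the -x side of the stirrer's middle, 76 mm above the table when up; moves with the key
- pump_key_top (a point): centre of the top face of the pump's key, a square black button 28 x 28 mm standing 20 mm above the box's top when up; 55 mm to the -x side of the pump's middle, 116 mm above the table when up; moves with the key
- meter_key_top (a point): centre of the top face of the meter's key, a black bar 18 mm (x) x 48 mm (y) standing 20 mm above the box's top when up; 55 mm to the -x side of the meter's middle, 96 mm above the table when up; moves with the key
- stirrer_key (a joint): the stirrer's key: joint value 0 when up (the switch is off), 0.014 m when fully down; it slides straight down against a friction of about 3 N, meets a rubber-cushioned stop at 14 mm and stays wherever it is left; it starts 0 to 1 mm down and counts as on beyond 7 mm, half way
- pump_key (a joint): the pump's key: joint value 0 when up (the switch is off), 0.014 m when fully down; it slides straight down against a friction of about 3 N, meets a rubber-cushioned stop at 14 mm and stays wherever it is left; it starts 0 to 1 mm down and counts as on beyond 7 mm, half way
- meter_key (a joint): the meter's key: joint value 0 when up (the switch is off), 0.014 m when fully down; it slides straight down against a friction of about 3 N, meets a rubber-cushioned stop at 14 mm and stays wherever it is left; it starts 0 to 1 mm down and counts as on beyond 7 mm, half way
- beaker: small open glass beaker, 60 mm across, 55 mm high, standing loose on the stirrer's plate (its foot 62 mm above the table); leave alone. Origin: middle of its underside
- reagent: clear glass bottle with blue cap, 66 mm across, 130 mm high, standing behind the instruments; leave alone. Origin: middle of its underside
- jar: low amber glass jar with blue cap, 60 mm across, 80 mm high, standing behind the instruments; leave alone. Origin: middle of its underside
- screwdriver: small screwdriver, 160 mm long, lying between the robot and the instruments; leave alone. Origin: under its middle, x along its length
There are look-alikes about, which are no part of the job. What is shaped like the stirrer but green or red is not meant.

How it is judged:
By the outcome, as a careful person would: the job done as asked, in the order asked, and still so for the second after the job is handed in, with the robot touching nothing.
It also fails if it takes over 48 s, if anything falls off the work surface, if the arm or the gripper's body presses on something with over 40 N, if the wrist force passes 120 N, or if a joint passes its speed limit or range.

## Robot

A 6-joint arm with a two-finger parallel gripper is mounted at the origin on the work surface. World frame = base frame: x ahead of the robot, y to its left, z up, the work surface at z = 0. Lengths are in m, angles in rad, forces in N, time in s.
With the tool pointing down it reaches from about 0.375 to 0.9 m from the base axis. Payload 3.1 kg.
Tool frame: the origin (TCP) lies where the fingers leave the gripper's body, on its centre line; the fingertips stand 70 mm ahead of it and the grasp point (between the pads) lies 51 mm ahead of it; z points along the fingers, y is the line along which they close (so a half turn about z gives the same grasp; the last joint's range is limited). The gripper opens to 87 mm and grips with 3 to 60 N. Pads are 19 mm wide; open, the fingers measure 117 mm over their backs; the gripper's body (75 mm by 190 mm) begins 51 mm behind the grasp point.
Start: joints at [0.939, 0.527, 1.433, -0, 1.181, -0.178], TCP at [0.274, 0.562, 0.292] pointing down, gripper open.
Joint ranges: [-3.08, 3.08], [-0.75, 2.2], [0.22, 2.44], [-1.43, 4.57], [0, 2.65], [-2.85, 2.85]. Speed limits (rad/s): [2.79, 2.79, 3.14, 3.14, 3.14, 3.14].

## Interface

Orientations are given as a unit quaternion [x, y, z, w].
In Python, from rig import robot gives the robot as it stands.
- The arm moves only by the tool send_rows, never from a script. Its argument "deltas" is text: rows parted by semicolons, each of 7 numbers parted by spaces: the shift along the tool's x, y, z in mm, then the turn, a rotation vector about the tool's x, y, z in degrees, then the opening, from 0 (shut) to 1 (fully open). A call has 1 to 10 rows; each row shifts and turns the commanded pose from where the row before left it, along the tool's axes as they then stand; what a row does not reach is not made up. A row lasts 1/8 s, in which the tool goes at most 62.5 mm and 10.7 degrees, less where a joint would pass 70% of its speed; a pose out of reach is approached as far as the arm can. A call is refused whole if a number of a shift passes 62.5 or a number of a turn 10.7, either way. A call with a gripper value outside its range is refused whole. The fingers move at their own pace and stop on an object; "newtons" is the grip in N (left out, the last holds). Time passes only in rows, so rows that do not move let the fingers close. It gives the time, the measured TCP pose, the force, the opening and the grip force at its end, in the units of the state.
- robot.get_obs(): the state, without advancing time (a new reading comes with each control period).
- robot.camera(name): name is "side" or "top" or "wrist"; returns a dict with "image" (400x640x3 uint8, red, green, blue), "depth" (400x640 float32, m along the optical axis (not along the pixel's ray), 0 where there is no reading), "fovy" (degrees; the focal length in pixels is half the picture's height over the tangent of half this angle, whatever the lens; pixels are square), "cx", "cy" (the principal point, pixels), "k1" (the pictures are not rectified: a ray, as slopes to the right and down, at radius r is drawn at 1 + k1 r^2 times it, then the intrinsics apply), "rvec" (rotation vector, rad) and "tvec" (3), from world to camera coordinates, as OpenCV has them. Camera axes: x right, y down, z forward; pixel columns grow to the right and rows downward; lengths in m; the calibration is good to about 2 mm. A picture is of the moment at which its call begins.
- robot.hand_in(): hands the job in; it is judged then, once.
Trained networks look in the newest picture that a camera, given by its name, has taken for a name from the list of things; names that differ only in an ending like _2 or _b are one class to them, and where a whole thing is asked for, a point or a joint stands for the part that bears it (a point fixed in the world has none). Each returns a list of dicts, best first, with "p" (0 to 1); they miss things now and then, are a little off and sometimes report something else, mostly with a low value. They report only what shows in the picture. A call takes as long as a camera call. They do not tell look-alikes from the thing itself.
- robot.find_in(camera, thing): "box" ([left, top, right, bottom] in pixels, round what is visible of it).
- robot.cut_out(camera, thing): "region" (400x640 bool, what is visible of it) and "box" ([left, top, right, bottom] in pixels, round what is visible of it).
The state is a dict: "time": time; "q": joint angles; "joint_velocities": joint speeds; "joint_torque": joint torques, N m; "position": TCP position; "tool_rot": TCP orientation; "ft_force": force on the tool from outside, world axes, zero at the start; "moment": the same for the moment, N m; "grip_width": finger opening in m; "grip_force": force on a finger pad.
Only numpy, scipy, OpenCV 4.12 (cv2) and the standard library are available. Lean on these libraries where they do the work, as an engineer would, in place of code of your own. Each camera call takes 0.05 s, during which the arm holds its last target. There are 200 camera calls.

## Working session

There is one attempt and no reset: what is moved stays moved. The work goes in short steps, Python scripts to look and compute and a tool call to move; the robot and the scene stay as the last step left them, time stands still between calls to the robot, and variables do not carry over. Pictures are saved under pics/ and viewed, at most 10 in all, crops included, and the job is handed in when it is done.

Besides the shell and the picture viewer there is one more tool, called as name(argument=value, ...) on one line, values as JSON. send_rows: Moves the arm, as the interface text tells. Its arguments: {"type":"object","properties":{"deltas":{"type":"string"},"newtons":{"type":"number"}},"required":["deltas"]}

```bash
mkdir -p pics
cat > h.py <<'E'
import numpy as np,cv2
from rig import robot
def pts(c):
    d=c["depth"];H,W=d.shape;f=H/2/np.tan(np.radians(c["fovy"])/2)
    v,u=np.mgrid[:H,:W];K=np.array([[f,0,c["cx"]],[0,f,c["cy"]],[0,0,1.]])
    n=cv2.undistortPoints(np.stack([u,v],-1).reshape(-1,1,2).astype(np.float64),K,np.array([c["k1"],0,0,0.]))[:,0].reshape(H,W,2)
    P=np.dstack([n*d[...,None],d]);R=cv2.Rodrigues(np.array(c["rvec"],float))[0]
    return (P-np.array(c["tvec"]).ravel())@R
E
python3 - <<'E'
from h import *
for n in("top","side"):
    c=robot.camera(n);cv2.imwrite(f"pics/{n}.png",c["image"][...,::-1]);P=pts(c)
    np.savez(f"{n}.npz",P=P,i=c["image"],d=c["depth"])
    for t in("stirrer","pump","meter","stirrer_key_top","pump_key_top","meter_key_top","screwdriver","reagent","jar","beaker"):
        for r in robot.cut_out(n,t)[:3]:
            m=r["region"]&(c["depth"]>0)
            if m.sum()<5: continue
            q=P[m];print(n,t,round(r["p"],2),np.round(r["box"]),np.round(np.median(q,0),3),np.round(np.percentile(q,2,axis=0),3),np.round(np.percentile(q,98,axis=0),3))
o=robot.get_obs();print(o["time"],o["tool_rot"],o["position"],o["ft_force"])
E
```

```text
top stirrer 0.87 [232. 171. 288. 239.] [0.537 0.275 0.057] [0.452 0.213 0.041] [0.645 0.353 0.074]
top stirrer 0.84 [144. 217. 218. 288.] [0.402 0.521 0.057] [0.311 0.428 0.028] [0.495 0.615 0.073]
top stirrer 0.67 [370. 256. 439. 320.] [ 0.297 -0.166  0.058] [ 0.213 -0.263  0.036] [ 0.381 -0.07   0.074]
top pump 0.57 [411. 176. 460. 237.] [ 0.535 -0.249  0.097] [ 0.455 -0.317  0.035] [ 0.616 -0.196  0.117]
top meter 0.72 [309. 126. 332. 151.] [0.752 0.101 0.09 ] [0.732 0.07  0.008] [0.791 0.13  0.133]
top meter 0.65 [325. 170. 383. 235.] [ 0.552 -0.009  0.076] [ 0.467 -0.087  0.006] [0.639 0.065 0.095]
top stirrer_key_top 0.57 [160. 234. 164. 243.] [0.442 0.575 0.075] [0.429 0.564 0.056] [0.457 0.591 0.082]
top stirrer_key_top 0.55 [304. 266. 316. 278.] [0.35  0.127 0.076] [0.338 0.115 0.069] [0.362 0.139 0.081]
top stirrer_key_top 0.49 [382. 293. 394. 301.] [ 0.263 -0.113  0.075] [ 0.249 -0.126  0.061] [ 0.275 -0.101  0.08 ]
top pump_key_top 0.6 [433. 220. 445. 231.] [ 0.483 -0.263  0.115] [ 0.471 -0.279  0.103] [ 0.495 -0.252  0.12 ]
top meter_key_top 0.5 [350. 219. 366. 223.] [ 0
[... 1741 characters left out ...]
049  0.08 ] [ 0.519 -0.004  0.1  ]
side meter_key_top 0.44 [271. 167. 340. 211.] [0.537 0.243 0.057] [0.453 0.204 0.013] [0.651 0.332 0.075]
side screwdriver 0.78 [249. 252. 305. 268.] [ 0.397 -0.017  0.022] [ 0.299 -0.025  0.007] [ 0.44  -0.003  0.029]
side reagent 0.88 [381. 174. 406. 217.] [0.756 0.081 0.073] [0.735 0.066 0.008] [0.79  0.113 0.133]
side jar 0.71 [421. 227. 443. 261.] [ 0.758 -0.131  0.056] [ 0.742 -0.146  0.005] [ 0.79  -0.097  0.084]
side beaker 0.59 [306. 156. 328. 180.] [0.591 0.283 0.101] [0.566 0.27  0.066] [0.619 0.327 0.12 ]
1.1 [ 2.24963641e-01  9.74367159e-01 -7.83869821e-06 -4.90431433e-06] [0.27394749 0.5617522  0.29223637] [-0.28318242 -0.39701646 -0.98117712]
```

View pics/top.png

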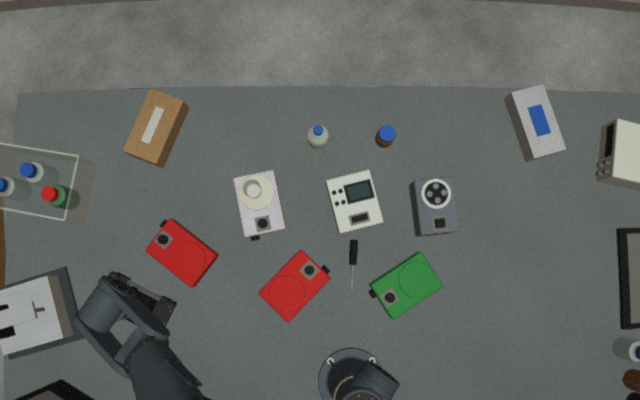

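View pics/side.png

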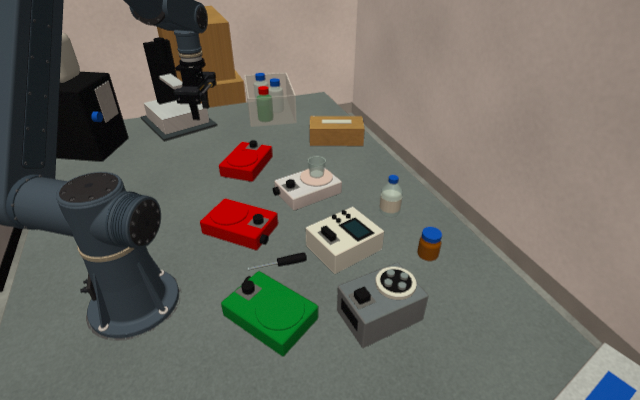

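The top picture shows the white stirrer with its beaker (key at about 263,223), the meter (key 359,218) and the pump (key 439,224). The red and green boxes are look-alikes. The side view agrees: keys at (290,185), (328,233) and (362,296). Next I refine the key centres.

Run:
```python
from h import *
for n in("top","side"):
    D=np.load(f"{n}.npz");P=D["P"];g=D["i"].max(-1)
    for t,x,y,h in(("st",.489,.262,.076),("pu",.485,-.267,.116),("me",.502,-.026,.096)):
        m=(np.hypot(P[...,0]-x,P[...,1]-y)<.04)&(abs(P[...,2]-h)<.006)&(g<100)
        q=P[m];r=cv2.minAreaRect((q[:,:2]*1000).astype(np.float32));print(n,t,m.sum(),q.mean(0).round(4),np.round(r[0]),np.round(r[1]),round(r[2]))
        m=(np.hypot(P[...,0]-x-.06,P[...,1]-y)<.14)&(abs(P[...,2]-h+.02)<.006)
        r=cv2.minAreaRect((P[m][:,:2]*1000).astype(np.float32));print("  box",np.round(r[0]),np.round(r[1]),round(r[2],1))
```

```text
top st 69 [0.4887 0.2695 0.0749] [488. 271.] [28. 28.] 2
  box [548. 282.] [202. 130.] 12.0
top pu 77 [ 0.4845 -0.2655  0.1158] [ 484. -266.] [25. 29.] 7
  box [ 539. -259.] [168. 124.] 5.5
top me 88 [ 0.5018 -0.0258  0.0953] [502. -25.] [17. 48.] 12
  box [555. -12.] [170. 140.] 14.3
side st 46 [0.4911 0.2667 0.0762] [491. 268.] [29. 26.] 88
  box [556. 282.] [191. 134.] 11.1
side pu 153 [ 0.4857 -0.2673  0.1166] [ 487. -266.] [29. 29.] 4
  box [ 541. -260.] [170. 122.] 5.7
side me 103 [ 0.5036 -0.0279  0.0964] [505. -26.] [18. 48.] 15
  box [558. -12.] [173. 143.] 13.4
```

send_rows(deltas="-20 -10.5 0 0 0 0 0;-40 -21 0 0 0 0 0;-40 -21 0 0 0 0 0;-40 -21 0 0 0 0 0;-40 -21 0 0 0 0 0;-40 -21 0 0 0 0 0;-40 -21 0 0 0 0 0;-40 -21 0 0 0 0 0;-22 -11 0 0 0 0 0;0 0 0 0 0 -9.5 0", newtons=20)

```text
time: 2.35
position: [0.491, 0.2659, 0.2923]
tool_rot: [0.143, 0.99, -0.0, 0.0]
ft_force: [-0.2, 0.3, -0.3]
grip_width: 0.0019
grip_force: 0.0
```

send_rows(deltas="0 0 0 0 0 -9.5 0;0 0 0 0 0 -9.5 0;0 0 0 0 0 -9.5 0;0 0 0 0 0 0 0;0 0 0 0 0 0 0")

```text
time: 2.98
position: [0.4895, 0.2684, 0.2923]
tool_rot: [-0.103, 0.995, -0.0, -0.0]
ft_force: [-0.1, -1.2, -0.2]
grip_width: 0.0001
grip_force: 0.0
```

```bash
cat >> h.py <<'E'
from scipy.spatial.transform import Rotation as Ro
def go(x,y,yaw):
    o=robot.get_obs();R=Ro.from_quat(o["tool_rot"]).as_matrix();p=np.array(o["position"])
    print("t",o["time"],"pos",p.round(4),"tip z",round(p[2]-.07,4),"yaw",np.degrees(np.arctan2(-R[0,1],R[1,1])).round(1),"tilt",R[:,2].round(4),"w",o["grip_width"],"F",np.round(o["ft_force"],1))
    print("tool xyz mm to go",(R.T@(np.array([x,y,p[2]])-p)*1000).round(1))
def look(n,t,x,y,h):
    c=robot.camera("wrist");cv2.imwrite(f"pics/{n}.png",c["image"][...,::-1]);P=pts(c)
    for nm in ("top","side","wrist"):
        c=robot.camera(nm);P=pts(c);m=(np.hypot(P[...,0]-x,P[...,1]-y)<.035)&(abs(P[...,2]-h)<.008)&(c["image"].max(-1)<100)
        if m.sum()>20:
            r=cv2.minAreaRect((P[m][:,:2]*1000).astype(np.float32));print(nm,t,m.sum(),P[m].mean(0).round(4),np.median(P[m][:,2]).round(4),np.round(r[0]),np.round(r[1]),round(r[2]))
E
python3 - <<'E'
from h import *
go(.490,.269,12);look("w1","st",.49,.269,.076)
E
```

```text
t 2.975 pos [0.4895 0.2684 0.2923] tip z 0.2223 yaw 11.8 tilt [-0.e+00 -2.e-04 -1.e+00] w 0.00012750380600912284 F [-0.1 -1.2 -0.2]
tool xyz mm to go [-0.6  0.5 -0. ]
side st 55 [0.4901 0.2659 0.0749] 0.0758 [491. 269.] [31. 26.] 72
wrist st 642 [0.4905 0.2701 0.0743] 0.0745 [491. 270.] [29. 27.] 13
```

View pics/w1.png

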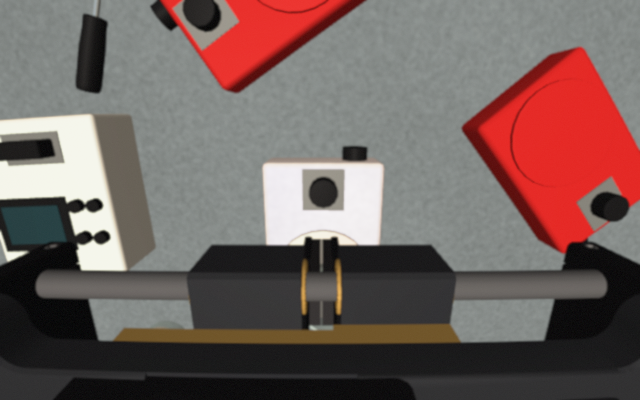

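The wrist view shows the stirrer key at (323,192) directly in line with the closed fingers. I now descend and tap.

send_rows(deltas="0 0 25 0 0 0 0;0 0 40 0 0 0 0;0 0 40 0 0 0 0;0 0 25 0 0 0 0;0 0 8 0 0 0 0;0 0 4 0 0 0 0;0 0 4 0 0 0 0;0 0 4 0 0 0 0;0 0 3 0 0 0 0;0 0 3 0 0 0 0")

```text
time: 4.42
position: [0.4902, 0.2694, 0.1367]
tool_rot: [-0.104, 0.995, 0.0, 0.001]
ft_force: [0.6, -0.1, 2.8]
grip_width: 0.0004
grip_force: 1.5
```

send_rows(deltas="0 0 1.5 0 0 0 0;0 0 0 0 0 0 0")

```text
time: 4.68
position: [0.49, 0.2693, 0.1348]
tool_rot: [-0.105, 0.995, 0.0, 0.001]
ft_force: [1.3, 1.4, 1.8]
grip_width: 0.0003
grip_force: 1.0
```

send_rows(deltas="0 0 -8 0 0 0 0;0 0 -20 0 0 0 0;0 0 -45 0 0 0 0;0 0 -60 0 0 0 0;0 0 -24 0 0 0 0;0 0 0 0 0 0 0")

```text
time: 5.42
position: [0.4898, 0.2693, 0.294]
tool_rot: [-0.105, 0.995, 0.0, 0.002]
ft_force: [0.3, 0.4, -0.1]
grip_width: 0.0005
grip_force: 0.0
```

Run:
```python
from h import *
go(.486,-.266,5);look("w2","st",.49,.269,.065)
```

```text
t 5.425 pos [0.4898 0.2693 0.294 ] tip z 0.224 yaw 12.0 tilt [ 0.0038  0.0011 -1.    ] w 0.000498118652438347 F [ 0.3  0.4 -0.1]
tool xyz mm to go [ 115.1 -522.8   -0.6]
side st 64 [0.4907 0.2686 0.0642] 0.0652 [493. 275.] [45. 33.] 73
wrist st 609 [0.4904 0.2702 0.0639] 0.0641 [491. 270.] [28. 28.] 12
```

send_rows(deltas="5 -24 0 0 0 0 0;10.5 -47.5 0 0 0 0 0;10.5 -47.5 0 0 0 0 0;10.5 -47.5 0 0 0 0 0;10.5 -47.5 0 0 0 0 0;10.5 -47.5 0 0 0 0 0;10.5 -47.5 0 0 0 0 0;10.5 -47.5 0 0 0 0 0;10.5 -47.5 0 0 0 0 0;10.5 -47.5 0 0 0 0 0")

```text
time: 6.88
position: [0.4852, -0.1944, 0.29]
tool_rot: [-0.104, 0.995, 0.001, -0.001]
ft_force: [1.5, 0.2, 0.0]
grip_width: 0.0005
grip_force: 0.0
```

send_rows(deltas="10.5 -47.5 0 0 0 0 0;5 -24 0 0 0 0 0;0 0 0 0 0 6.5 0;0 0 0 0 0 0 0;0 0 0 0 0 0 0")

```text
time: 7.5
position: [0.4856, -0.2654, 0.2912]
tool_rot: [-0.049, 0.999, 0.001, -0.001]
ft_force: [1.1, 0.2, -0.1]
grip_width: 0.0001
grip_force: 0.0
```

Run:
```python
from h import *
go(.486,-.266,5);look("w3","pu",.486,-.266,.116)
```

```text
t 7.5 pos [ 0.4856 -0.2654  0.2912] tip z 0.2212 yaw 5.6 tilt [-0.0012  0.0012 -1.    ] w 0.00012817981068108332 F [ 1.1  0.2 -0.1]
tool xyz mm to go [-0.4 -0.7 -0. ]
top pu 37 [ 0.4885 -0.2697  0.1153] 0.1152 [ 489. -269.] [17. 19.] 88
side pu 172 [ 0.4854 -0.2682  0.1159] 0.1167 [ 486. -266.] [28. 29.] 5
wrist pu 968 [ 0.4849 -0.2658  0.115 ] 0.1152 [ 486. -266.] [27. 27.] 6
```

send_rows(deltas="0 0 25 0 0 0 0;0 0 40 0 0 0 0;0 0 20 0 0 0 0;0 0 10 0 0 0 0;0 0 6 0 0 0 0;0 0 4 0 0 0 0;0 0 4 0 0 0 0;0 0 3 0 0 0 0;0 0 3 0 0 0 0;0 0 2 0 0 0 0")

```text
time: 8.95
position: [0.4861, -0.2667, 0.175]
tool_rot: [-0.048, 0.999, -0.0, 0.001]
ft_force: [1.2, -0.2, 2.3]
grip_width: 0.0007
grip_force: 1.5
```

send_rows(deltas="0 0 0 0 0 0 0")

```text
time: 9.07
position: [0.486, -0.2666, 0.1747]
tool_rot: [-0.048, 0.999, -0.0, 0.0]
ft_force: [1.3, -0.3, 1.3]
grip_width: 0.0003
grip_force: 0.7
```

send_rows(deltas="0 0 -8 0 0 0 0;0 0 -20 0 0 0 0;0 0 -45 0 0 0 0;0 0 -44 0 0 0 0;0 0 0 0 0 0 0")

```text
time: 9.7
position: [0.487, -0.2674, 0.2956]
tool_rot: [-0.048, 0.999, -0.003, 0.003]
ft_force: [-0.0, -0.1, -0.5]
grip_width: 0.0005
grip_force: 0.0
```

Run:
```python
from h import *
go(.503,-.026,13);look("w4","pu",.486,-.266,.104)
```

```text
t 9.7 pos [ 0.487  -0.2674  0.2956] tip z 0.2256 yaw 5.5 tilt [ 0.006  -0.0053 -1.    ] w 0.0005476881895482994 F [-0.  -0.1 -0.5]
tool xyz mm to go [-39.1 238.7  -1.2]
top pu 34 [ 0.4896 -0.2722  0.1038] 0.1042 [ 486. -275.] [52. 20.] 2
side pu 175 [ 0.4862 -0.2665  0.1046] 0.1058 [ 489. -262.] [33. 38.] 4
wrist pu 887 [ 0.4846 -0.2655  0.1036] 0.1039 [ 485. -265.] [27. 28.] 6
```

send_rows(deltas="-3.5 20 0 0 0 0 0;-6.5 40 0 0 0 0 0;-6.5 40 0 0 0 0 0;-6.5 40 0 0 0 0 0;-6.5 40 0 0 0 0 0;-6.5 40 0 0 0 0 0;-3 19 0 0 0 0 0;0 0 0 0 0 -8 0;0 0 0 0 0 0 0;0 0 0 0 0 0 0")

```text
time: 11.15
position: [0.5012, -0.0242, 0.2912]
tool_rot: [-0.117, 0.993, 0.0, -0.001]
ft_force: [-0.4, 0.3, -0.1]
grip_width: 0.0007
grip_force: 0.0
```

Run:
```python
from h import *
go(.503,-.026,13);look("w5","me",.503,-.026,.096)
```

```text
t 11.15 pos [ 0.5012 -0.0242  0.2912] tip z 0.2212 yaw 13.4 tilt [-1.4e-03  5.0e-04 -1.0e+00] w 0.0006970646960975289 F [-0.4  0.3 -0.1]
tool xyz mm to go [-1.4 -2.1 -0. ]
side me 108 [ 0.5035 -0.028   0.0958] 0.0965 [505. -25.] [19. 48.] 15
wrist me 940 [ 0.5036 -0.025   0.095 ] 0.0952 [504. -25.] [17. 47.] 14
```

send_rows(deltas="-2 -1.5 25 0 0 0 0;0 0 40 0 0 0 0;0 0 35 0 0 0 0;0 0 15 0 0 0 0;0 0 6 0 0 0 0;0 0 4 0 0 0 0;0 0 4 0 0 0 0;0 0 3 0 0 0 0;0 0 3 0 0 0 0;0 0 2 0 0 0 0")

```text
time: 12.6
position: [0.5047, -0.0259, 0.155]
tool_rot: [-0.118, 0.993, -0.0, 0.001]
ft_force: [0.8, -0.1, 2.6]
grip_width: 0.0004
grip_force: 1.5
```

send_rows(deltas="0 0 0 0 0 0 0")

```text
time: 12.72
position: [0.5045, -0.0258, 0.1548]
tool_rot: [-0.118, 0.993, -0.0, 0.001]
ft_force: [1.1, -0.2, 1.3]
grip_width: 0.0005
grip_force: 0.9
```

send_rows(deltas="0 0 -8 0 0 0 0;0 0 -20 0 0 0 0;0 0 -45 0 0 0 0;0 0 -60 0 0 0 0;0 0 -30 0 0 0 0;0 0 0 0 0 0 0;0 0 0 0 0 0 0")

```text
time: 13.6
position: [0.5028, -0.0254, 0.3168]
tool_rot: [-0.118, 0.993, 0.001, -0.001]
ft_force: [0.3, 0.3, -0.0]
grip_width: 0.0007
grip_force: 0.0
```

Run:
```python
from h import *
go(.503,-.026,13);look("w6","me",.503,-.026,.084)
look("w7","pu",.486,-.266,.104);look("w8","st",.49,.269,.065)
c=robot.camera("side");cv2.imwrite("pics/end.png",c["image"][...,::-1])
```

```text
t 13.6 pos [ 0.5028 -0.0254  0.3168] tip z 0.2468 yaw 13.5 tilt [-2.7e-03  8.0e-04 -1.0e+00] w 0.0006787606887424384 F [ 0.3  0.3 -0. ]
tool xyz mm to go [-0.1 -0.7 -0. ]
side me 118 [ 0.5042 -0.027   0.0848] 0.0859 [505. -23.] [25. 53.] 7
wrist me 759 [ 0.5038 -0.0251  0.0838] 0.084 [504. -25.] [17. 47.] 14
top pu 95 [ 0.4847 -0.2653  0.1034] 0.1034 [ 479. -265.] [31. 42.] 84
side pu 189 [ 0.4858 -0.2658  0.1041] 0.1054 [ 485. -265.] [39. 46.] 5
wrist pu 946 [ 0.485  -0.263   0.1033] 0.1038 [ 486. -267.] [29. 33.] 7
top st 78 [0.4885 0.2696 0.0636] 0.0635 [489. 269.] [28. 29.] 63
side st 59 [0.4915 0.2676 0.0644] 0.0659 [494. 271.] [34. 33.] 10
wrist st 511 [0.4911 0.2675 0.063 ] 0.0635 [491. 269.] [28. 29.] 26
```

View pics/end.png

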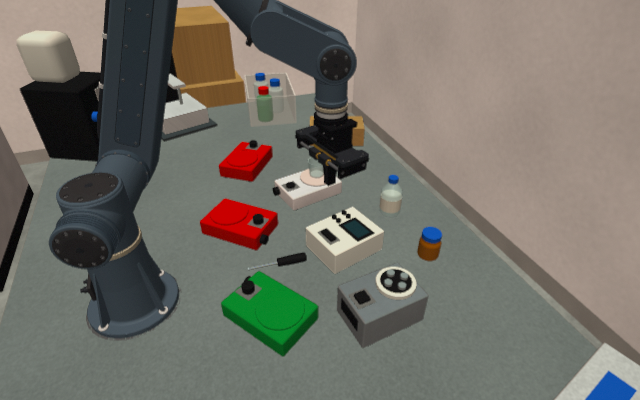

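The final side view shows all three keys low, at (290,186), (328,236) and (362,298). The instruments, beaker, bottle, jar and screwdriver are where they were, and the hand is clear above.

```bash
python3 -c "
from rig import robot
print(robot.hand_in())"
```

```text
the job is handed in; nothing more can be done
None
```

I tapped the stirrer, pump and meter keys in that order, each to about 11 mm of its 14 mm travel; everything else stayed where it was, and I handed the job in with the hand clear at about 14 s.

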